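# Empty jam tin through the bin's push flap

## Robot

A 6-joint arm with a two-finger parallel gripper is mounted at the origin on the work surface. World frame = base frame: x ahead of the robot, y to its left, z up, the work surface at z = 0. Lengths are in mm, angles in degrees, forces in N, time in s.
With the tool pointing down it reaches from about 350 to 875 mm from the base axis. Payload 4.2 kg.
Tool frame: the origin (TCP) lies midway between the tips of the shut fingers; the grasp point (between the pads) lies 19 mm behind it; x points along the fingers, y is the direction in which the jaws open and shut, and the axes are right-handed (so a half turn about x gives the same grasp; the last joint's range is limited). The gripper opens to 85 mm and grips with 20 to 120 N. Pads are 22 mm wide; open, the fingers measure 114 mm over their backs; the gripper's body (76 mm by 85 mm) begins 54 mm behind the grasp point. The pads swing forward as they close: fully open they stand 13 mm farther back than shut.
Start: joints at [87.926, 22.042, 0.453, 0, -68.411, -14.817], TCP at [181.561, 598.026, 231.312] pointing down, gripper open.
Joint ranges: [-179.83, 179.83], [-69.29, 118.12], [-61.27, 80.66], [-181.25, 117.63], [-171.15, -9.14], [-177.46, 177.46]. Speed limits (degrees/s): [159.86, 159.86, 180, 180, 180, 180].

## Interface

Orientations are given as a 3x3 rotation matrix whose columns are the frame's x, y, z axes.
In Python, from rig import telemetry, camera, camera_info, r, spotter gives the robot as it stands.
- The arm moves only by the shell command python3 -m creep 'ROWS' [OPENING] [FORCE]. ROWS is JSON, a list of rows, each a list of 6 numbers: the shift along the tool's x, y, z in cm, then the turn, a rotation vector about the tool's x, y, z in degrees. In form: [[tx, ty, tz, wx, wy, wz], ...]. A call has 1 to 5 rows; each row is the pose to reach, as a shift and turn from the pose commanded when the call began, along the tool's axes at that moment; what a row does not reach only later rows make up. A row lasts 1/12 s, in which the tool goes at most 41.7 mm and 7.16 degrees, less where a joint would pass 70% of its speed; a pose out of reach is approached as far as the arm can. A call with a gripper value outside its range is refused whole. OPENING is the finger opening in cm, from 0 to 8.54, set as the call begins (- or left out, the last holds). The fingers move at their own pace and stop on an object; FORCE is the grip in N (left out, the last holds). Time passes only in rows, so rows that repeat a pose let the fingers close. It gives the time, the measured TCP pose, the force and the opening at its end, in the units of the state.
- telemetry.get_obs(): the state, without advancing time (a new reading comes with each control period).
- camera(name): name is "scene" or "top"; returns the picture (480x640x3 uint8, red, green, blue); there is no depth.
- camera_info(name): a dict with "fx", "fy", "cx", "cy" (pixels), "R" (3x3) and "t" (3): a world point X has camera coordinates R X + t. Camera axes: x right, y down, z forward; pixel columns grow to the right and rows downward; lengths in mm; the calibration is good to about 2 mm. A picture is of the moment at which its call begins. camera_info takes no time and is no camera call.
- r.finish_job(): hands the job in, once; it reports no verdict.
Trained networks look in the newest picture that a camera, given by its name, has taken for a name from the list of things; names that differ only in an ending like _2 or _b are one class to them, and where a whole thing is asked for, a point or a joint stands for the part that bears it (a point fixed in the world has none). Each returns a list of dicts, best first, with "confidence" (0 to 1); they miss things now and then, are a little off and sometimes report something else, mostly with a low value. They report only what shows in the picture. A call takes as long as a camera call. They do not tell look-alikes from the thing itself.
- spotter.recognise(camera, thing): "box" ([left, top, right, bottom] as shares, 0 to 1, of the picture: columns of its width, rows of its height, round what is visible of it).
- spotter.outline_of(camera, thing): "pixels" (480x640 bool, what is visible of it) and "box" ([left, top, right, bottom] as shares, 0 to 1, of the picture: columns of its width, rows of its height, round what is visible of it).
The state is a dict: "time": time; "joint_pos": joint angles; "joint_vel": joint speeds; "joint_torque": joint torques, N m; "tool_pos": TCP position; "tool_rot": TCP orientation; "ft_force": force on the tool from outside, world axes, zero at the start; "moment": the same for the moment, N m; "gripper_width": finger opening in mm.
Only numpy, scipy, OpenCV 4.12 (cv2) and the standard library are available. Lean on these libraries where they do the work, as an engineer would, in place of code of your own. Each camera call takes 0.05 s, during which the arm holds its last target. There are 200 camera calls.

## Task

An emptied, still sticky little jam tin stands on the bakery bench in front of the waste bin that is parked at the bench's far edge. Push the bin's self-closing flap open with one finger and, while that finger holds it open, slide the tin along the bench and over the edge into the bin with the other finger, so that the sticky tin never has to shove the flap open itself; then draw back and let the flap swing shut. Only push the tin, never pick it up or knock it over on the bench, and leave the other things on the bench where they stand.

Things in the scene. Friction and masses are not known exactly. Their poses are not given: they have to be found in the camera images.
- jam_tin: The emptied jam tin: a small bare steel tin, open at the top with a dark red residue on its floor, 42 mm across, 34 mm high, about 60 g. It stands upright on the bench, straight in front of the flap. Origin: centre of its underside, z up along the tin.
- bin: White floor-standing waste bin (360 mm wide in y, 314 deep) with a low grey hood, close behind the bench's far edge. Origin: middle of the front edge of its opening, at bench height. x points level from the bench into the bin (about world x), y left, z up. The opening is 272 mm wide between sloping cheeks (y = +-140 to +-180 mm) level with the shut flap; under it, free drop to rubbish at z = -160 mm.
- sill (a point): Middle of the sill, the top of the bin's 14 mm thick front wall, from the origin back towards the bench (this point: x = -7, z = -3 mm from the origin). The sill is 3 mm lower than the bench top; the gap between it and the bench edge (world x = 0.535) is about 0 to 20 mm and the tin slides across it.
- flap (a joint): Angle of the aluminium push flap, rad: 0 shut, grows as it is pushed inwards, stop at 1.35. A plate 140 mm long, 272 wide, hinged on its upper far edge. Shut, it rises at 33 degrees from the sill to the hinge; at 1.0 it hangs straight down. A spring always drives it shut: about 2 N, pushed level at the lip, starts it; about 4 N at bench height holds it at 0.8.
- flap_lip (a point): Middle of the flap's lower, free edge (a rolled lip 7 mm thick); shut, it lies at the sill, 3 mm below the bin's origin. It swings down and inwards about the hinge.
- flap_hinge (a point): Middle of the flap's hinge line, which runs along the bin's y: 117 mm in x and 73 mm up from the bin's origin. The hood's flat top, z = 75 mm, begins just behind it and runs back to x = 300 mm. Nothing stands over flap or hood, so fingers pointing straight down can push the flap inwards.
- tall_tin: Bystander: full tin, 74 mm across, 110 mm high. Origin: centre of its underside.
- yeast_tin: Bystander: closed tin, 52 mm across, 62 mm high. Origin: centre of its underside.
- honey_jar: Bystander: amber glass jar, 68 mm across, 95 mm high. Origin: centre of its underside.
- scraper: Bystander: dough scraper lying flat, about 100 by 150 mm, 18 mm high. Origin: underside, centre of its blade.
- brush: Bystander: pastry brush lying flat across the bench (along y), 190 mm long, under 30 mm high. Origin: its underside, near its middle.
Mind the look-alikes: they are no part of the job. What is shaped like the jam_tin but yellow is not meant.

How it is judged (in metres and radians):
On the way, in this order (a step that is already met when the one before it is completed fails the run):
1. a finger holds the flap open while the tin still stands on the bench side of the opening (value of joint flap above 0.08 rad and contact force between the fingers and flap above 0.3 N and x of jam_tin in the frame of bin below 0.005 m and angle between jam_tin's own z axis and vertical below 0.5 rad), for 0.1 s.
2. the tin has dropped into the bin (x of jam_tin in the frame of bin between 0 and 0.3 m and y of jam_tin in the frame of bin between -0.18 and 0.18 m and z of jam_tin in the frame of bin below -0.1 m), for 0.2 s.
At the end, for the whole second after the job is handed in: The jam tin rests inside the bin, more than 100 mm below the bench top, the flap is shut again (within 0.06 rad), and every bystander is within 20 mm of where it stood (all of step 2 and linear speed of jam_tin below 0.05 m/s and value of joint flap below 0.06 rad and distance of each of tall_tin, yeast_tin, honey_jar, scraper, brush from where it was at the start of the episode below 0.02 m); the robot touches nothing.
It fails at once if the tin is lifted, or knocked over on the bench (height (world z) of jam_tin above 0.015 m or (angle between jam_tin's own z axis and vertical above 0.8 rad and x of jam_tin in the frame of bin below -0.03 m and z of jam_tin in the frame of bin above -0.03 m)).
It fails at once if the tin shoves against the flap (over 1 N) before it has dropped below the sill (contact force between jam_tin and flap above 1 N and z of jam_tin in the frame of bin above -0.02 m).
It fails at once if another thing on the bench is pushed away (over 30 mm) (distance of any of tall_tin, yeast_tin, honey_jar, scraper, brush from where it was at the start of the episode above 0.03 m).
It also fails if it takes over 40 s, if anything falls off the work surface, if the arm or the gripper's body presses on something with over 40 N, if the wrist force passes 120 N, or if a joint passes its speed limit or range.

## Working session

There is one attempt and no reset: what is moved stays moved. The work goes in short steps, Python scripts to look and compute and a shell command to move; the robot and the scene stay as the last step left them, time stands still between calls to the robot, and variables do not carry over. Pictures are saved under pics/ and viewed, about 8 in all and at most 12, crops included, and the job is handed in when it is done.

```bash
mkdir -p pics; ls; python3 - <<'E'
from rig import telemetry, camera, camera_info, r, spotter
import cv2, numpy as np
o=telemetry.get_obs(); print(o['time'],o['tool_pos'],np.round(o['tool_rot'],3).tolist(),o['gripper_width'])
for c in ('scene','top'):
    im=camera(c); cv2.imwrite(f'pics/{c}0.png',im[:,:,::-1]); 
    i=camera_info(c); print(c,i)
    for t in ('jam_tin','bin','flap'):
        for d in spotter.recognise(c,t)[:4]:
            print(c,t,round(d['confidence'],2),np.round(np.array(d['box'])*[640,480,640,480],1))
E
```

```text
pics
0.0 [181.40240501 597.47438693 230.21945338] [[-0.001, -0.291, -0.957], [-0.002, -0.957, 0.291], [-1.0, 0.002, -0.0]] 85.536103534213
scene {'fx': 486.3661084602762, 'fy': 486.3661084602762, 'cx': 313.4280406914145, 'cy': 240.21466319809664, 'R': array([[ 0.6399559 ,  0.76827626,  0.01442346],
       [ 0.54464015, -0.44027136, -0.71381246],
       [-0.54205494,  0.46466409, -0.70018835]]), 't': array([-363.97543616, -200.1412841 , 1347.30197454])}
scene jam_tin 0.68 [224.8 241.7 244.4 263.4]
scene jam_tin 0.68 [262.2 231.  278.8 252.2]
scene jam_tin 0.56 [253.  261.1 271.9 287.1]
scene bin 0.91 [221.6 256.8 473.5 479.5]
scene flap 0.94 [242.8 267.9 388.7 352.3]
top {'fx': 512.5149274298406, 'fy': 512.5149274298406, 'cx': 327.24912777008007, 'cy': 233.04797694926802, 'R': array([[-0.02890631, -0.99929815,  0.02382485],
       [-0.98356562,  0.02418539, -0.17892382],
       [ 0.17822203, -0.02860533, -0.98357442]]), 't': array([ 43.92949925, 510.31669578, 989.53283807])}
top jam_tin 0.88 [368.  293.1 391.3 314.4]
top jam_tin 0.86 [328.5 277.2 350.3 302.2]
top jam_tin 0.81 [362.6 244.7 384.3 269.7]
top flap 0.83 [289.3 148.4 422.9 223. ]
top flap 0.53 [360.1 246.8 386.7 267.2]
```

View pics/top0.png

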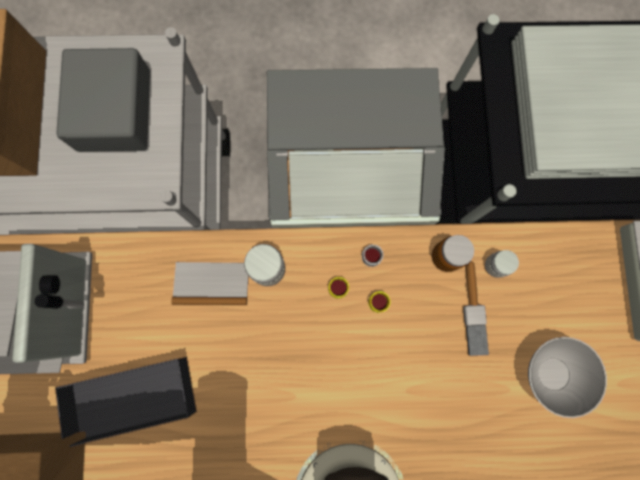

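View pics/scene0.png

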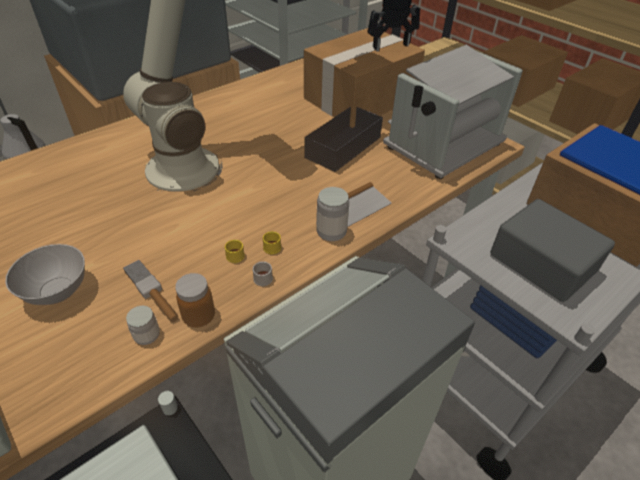

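The candidates in the top picture are the bare grey tin at (373,256), a yellow tin at (339,287) and another yellow tin at (379,301). The grey one fits, because it is bare steel and stands closest in front of the flap. I'll confirm this in an enlarged crop.

```bash
cat > h.py <<'E'
from rig import telemetry, camera, camera_info, r, spotter
import cv2, numpy as np
def w2p(c,X):
    i=camera_info(c); q=i['R']@np.array(X,float)+i['t']; return np.array([i['fx']*q[0]/q[2]+i['cx'],i['fy']*q[1]/q[2]+i['cy']])
def p2w(c,u,v,z):
    i=camera_info(c); d=i['R'].T@np.array([(u-i['cx'])/i['fx'],(v-i['cy'])/i['fy'],1]); o=-i['R'].T@i['t']
    return o+d*(z-o[2])/d[2]
E
python3 - <<'E'
from h import *
for c in ('scene','top'):
    im=camera(c)
    for t in ('jam_tin','yeast_tin','honey_jar','tall_tin','flap'):
        for d in spotter.outline_of(c,t)[:4]:
            ys,xs=np.nonzero(d['pixels']); print(c,t,round(d['confidence'],2),xs.mean().round(1),ys.mean().round(1),p2w(c,xs.mean(),ys.mean(),17 if t=='jam_tin' else 45).round(0)[:2], xs.min(),xs.max(),ys.min(),ys.max(), im[d['pixels']].mean(0).round())
im=cv2.cvtColor(camera('top'),cv2.COLOR_RGB2BGR)
cv2.imwrite('pics/crop1.png',cv2.resize(im[130:320,250:450],None,fx=3.15,fy=3.15,interpolation=cv2.INTER_CUBIC)[:600])
E
```

```text
scene jam_tin 0.84 271.3 242.7 [407.   8.] 262 280 231 254 [125. 102.  39.]
scene jam_tin 0.76 262.3 273.6 [471. -63.] 253 272 262 286 [103.  92.  82.]
scene jam_tin 0.56 234.1 251.0 [376. -73.] 225 244 240 262 [123. 101.  38.]
scene yeast_tin 0.94 142.4 325.2 [ 456. -327.] 127 158 306 344 [128. 122. 110.]
scene honey_jar 0.7 194.8 300.0 [ 466. -220.] 176 214 273 327 [109.  91.  73.]
scene tall_tin 0.6 332.0 213.7 [442. 162.] 316 348 187 241 [120. 115. 105.]
scene flap 0.84 314.0 307.0 [628. -48.] 246 388 267 351 [137. 138. 127.]
top jam_tin 0.95 379.2 302.1 [371. -72.] 368 391 292 312 [125.  86.  38.]
top jam_tin 0.9 338.5 287.3 [404.  10.] 329 348 278 297 [116.  73.  34.]
top jam_tin 0.74 372.7 255.8 [466. -63.] 362 383 245 266 [112.  79.  71.]
top yeast_tin 0.76 501.1 264.0 [ 439. -318.] 485 517 251 277 [157. 155. 141.]
top yeast_tin 0.33 372.1 255.9 [463. -59.] 362 383 245 267 [113.  80.  72.]
top honey_jar 0.79 452.3 253.2 [ 464. -221.] 432 473 235 272 [143. 127. 110.]
top tall_tin 0.59 264.8 265.4 [449. 157.] 244 285 245 286 [181. 181. 165.]
top flap 0.63 355.2 183.8 [613. -30.] 289 422 149 219 [180. 182. 167.]
top flap 0.46 474.7 317.0 [ 336. -256.] 464 487 262 355 [135. 120. 103.]
```

View pics/crop1.png

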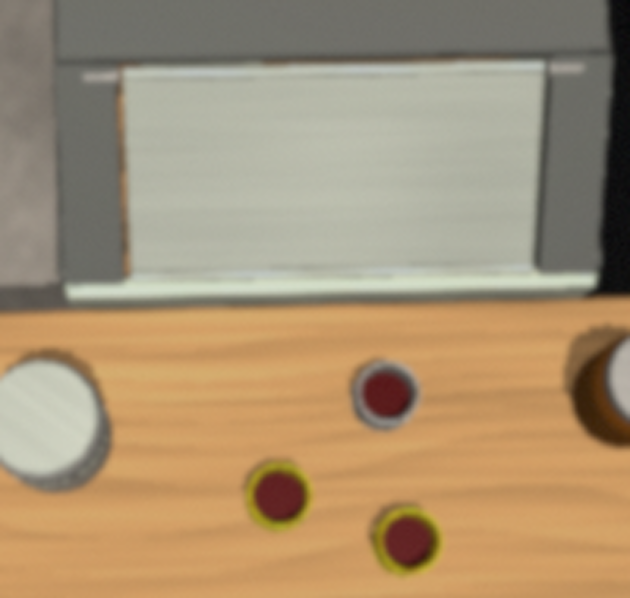

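The crop shows the bare grey tin with dark red residue at crop (386,393), full picture (372.5,254.8). The two yellow look-alikes are at crop (278,494) and (408,539). Next I'll measure the bin pose from the sill and hinge corners.

```bash
python3 - <<'E'
from h import *
def f(u,v,z): return p2w('top',250+u/3.15,130+v/3.15,z).round(1)
print('sill front',f(66,300,-3),f(597,291,-3))
print('sill back',f(66,284,-3),f(600,274,-3), 'lip',f(130,276,0),f(538,270,0))
print('hinge',f(120,68,73),f(545,63,73))
print('hood corner',f(57,60,75),f(612,52,75))
print('tin rim',f(386,393,34),'residue',f(388,394,4), 'bench edge', f(330,296,0))
E
```

```text
sill front [539.8 147.5  -3. ] [ 537.3 -211.5   -3. ]
sill back [550.8 147.4  -3. ] [ 549.1 -214.4   -3. ] lip [554.6 104.2   0. ] [ 552.2 -171.6    0. ]
hinge [675.4 105.3  73. ] [ 673.2 -168.7   73. ]
hood corner [680.9 145.4  75. ] [ 679.  -212.2   75. ]
tin rim [466.3 -60.8  34. ] residue [469.7 -65.6   4. ] bench edge [537.7 -29.9   0. ]
```

```bash
cat > go.py <<'E'
import sys; from h import *
from scipy.spatial.transform import Rotation as Ro
o=telemetry.get_obs(); R=np.array(o['tool_rot']); T=np.array([[0,-1,0],[0,0,1],[-1,0,0.]])
d=np.array([float(a) for a in sys.argv[1:4]])-o['tool_pos']
print(o['time'],np.round(o['tool_pos'],1),'F',np.round(o['ft_force'],1),'w',round(o['gripper_width'],1))
print('cm',(R.T@d/10).round(2),'deg',np.degrees(Ro.from_matrix(R.T@T).as_rotvec()).round(2))
E
python3 -m creep '[[-4,0,0,0,0,0],[-7,0,0,7,0,0],[-7,54.4,-48.3,73,0,0],[-7,54.4,-48.3,73,0,0],[-7,54.4,-48.3,73,0,0]]' 8.54; python3 go.py 485 -63 300
```

```text
time: 1.47
tool_pos: [233.9, 483.5, 301.5]
tool_rot: [[0.0, -0.715, -0.699], [0.001, -0.699, 0.715], [-1.0, -0.001, 0.001]]
ft_force: [0.9, -0.3, -0.5]
gripper_width: 85.6
1.4667 [233.9 483.5 301.5] F [ 0.9 -0.3 -0.5] w 85.6
cm [  0.11  20.24 -56.63] deg [4.434e+01 4.000e-02 2.000e-02]
```

```bash
python3 -m creep '[[0,20.2,-56.6,44,0,0],[0,20.2,-56.6,44,0,0],[0,20.2,-56.6,44,0,0],[0,20.2,-56.6,44,0,0],[0,20.2,-56.6,44,0,0]]'>/dev/null; python3 go.py 485 -63 300
```

```text
1.8833 [322.1 293.6 301.7] F [ 0.9 -0.   0.6] w 85.6
cm [  0.15 -10.84 -37.68] deg [8.5  0.05 0.04]
```

```bash
python3 -m creep '[[0,-10.8,-37.7,8,0,0],[0,-10.8,-37.7,8,0,0],[0,-10.8,-37.7,8,0,0],[0,-10.8,-37.7,8,0,0],[0,-10.8,-37.7,8,0,0]]'>/dev/null; python3 go.py 485 -63 300
```

```text
2.3 [409.4 104.5 301.9] F [ 1.2  0.4 -0.4] w 85.2
cm [  0.19  -7.31 -16.86] deg [0.85 0.05 0.08]
```

```bash
python3 -m creep '[[0,-5.3,-18,0,0,0],[0,-5.3,-18,0,0,0],[0,-5.3,-18,0,0,0],[0,-5.3,-18,0,0,0],[0,-5.3,-18,0,0,0]]'>/dev/null; python3 go.py 485 -63 110
```

```text
2.7167 [465.2 -76.2 301.4] F [ 0.2  1.  -0.2] w 85.4
cm [19.14 -1.99  1.31] deg [ 0.63 -0.03  0.02]
```

```bash
python3 -m creep '[[4,-2,1.3,0.6,0,0],[8,-2,1.3,0.6,0,0],[12,-2,1.3,0.6,0,0],[16,-2,1.3,0.6,0,0],[19,-2,1.3,0.6,0,0]]'>/dev/null;python3 -m creep '[[0,0,0,0,0,0],[0,0,0,0,0,0]]'>/dev/null; python3 go.py 485 -63 50
python3 - <<'E'
from h import *
a=camera('top')[190:320,280:460]; b=camera('scene')[190:360,190:390]
f=lambda x:cv2.resize(cv2.cvtColor(x,cv2.COLOR_RGB2BGR),(400,400*x.shape[0]//x.shape[1]),interpolation=cv2.INTER_CUBIC)
a,b=f(a),f(b); h=max(len(a),len(b)); p=lambda x:cv2.copyMakeBorder(x,0,h-len(x),0,0,0)
cv2.imwrite('pics/c2.png',np.hstack([p(a),p(b)]))
E
```

```text
3.3 [484.2 -59.7 110.8] F [ 1.1 -0.8  1.6] w 85.6
cm [ 6.08 -0.09 -0.32] deg [ 0.25 -0.07 -0.16]
```

View pics/c2.png

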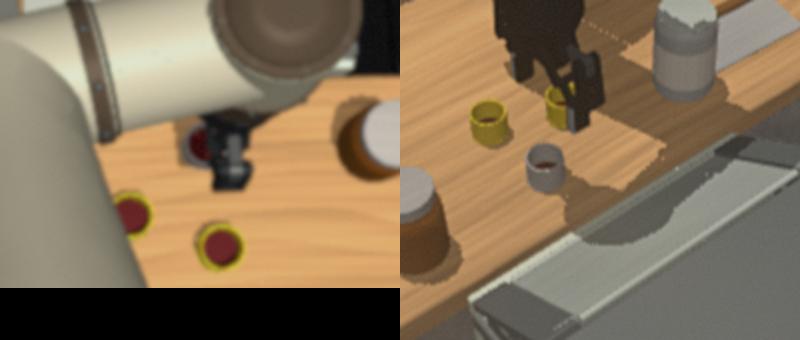

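The picture shows the grey tin at full top ≈(371,255), with the rear finger at ≈(384,265). In the scene view the tin is at ≈(262,273) and the front fingertip at ≈(278,254), high above it. I'll check the tip height against the model.

```bash
python3 - <<'E'
from h import *
for z in (105,115,125,135): print(z,w2p('scene',[534,-60,z]).round(0),w2p('top',[434,-60,z]).round(0))
E
python3 -m creep '[[2,0,-0.3,0.2,0,0],[4,0,-0.3,0.2,0,0],[5,0,-0.3,0.2,0,0],[5,0,-0.3,0.2,0,0]]'; python3 go.py 485 -63 0
```

```text
105 [279. 262.] [377. 267.]
115 [279. 258.] [378. 266.]
125 [279. 255.] [378. 265.]
135 [279. 251.] [379. 265.]
time: 3.73
tool_pos: [485.0, -62.3, 61.9]
tool_rot: [[0.001, -1.0, -0.0], [0.0, -0.0, 1.0], [-1.0, -0.001, 0.0]]
ft_force: [0.3, -0.0, 0.2]
gripper_width: 85.3
3.7333 [485.  -62.3  61.9] F [ 0.3 -0.   0.2] w 85.3
cm [ 6.19  0.01 -0.07] deg [0.01 0.01 0.05]
```

```bash
python3 -m creep '[[2,0,0,0,0,0],[4,0,0,0,0,0],[5.5,0,0,0,0,0],[6.4,0,0,0,0,0],[6.4,0,0,0,0,0]]'; python3 go.py 485 -63 -4
python3 - <<'E'
from h import *
b=camera('scene')[190:360,190:390]
cv2.imwrite('pics/c3.png',cv2.resize(cv2.cvtColor(b,cv2.COLOR_RGB2BGR),(700,595),interpolation=cv2.INTER_CUBIC))
E
```

```text
time: 4.15
tool_pos: [485.2, -62.3, -2.4]
tool_rot: [[0.0, -1.0, -0.001], [-0.0, -0.001, 1.0], [-1.0, -0.0, -0.0]]
ft_force: [-0.4, -0.2, 0.1]
gripper_width: 85.7
4.15 [485.2 -62.3  -2.4] F [-0.4 -0.2  0.1] w 85.7
cm [ 0.16  0.02 -0.07] deg [ 0.03 -0.    0.02]
```

View pics/c3.png

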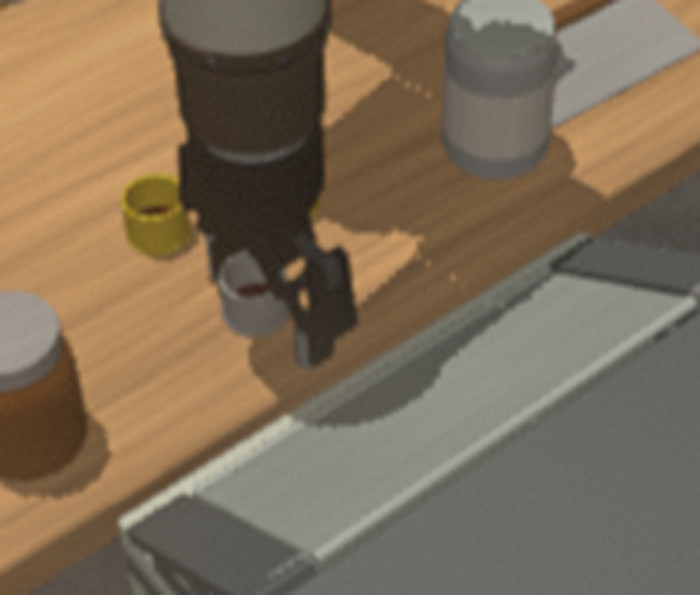

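The tin, at crop (255,290), stands between the two fingers. The front finger, at crop (315,355), is clear of the sill. I'll push towards +x, which is tool −y.

```bash
python3 -m creep '[[0,-0.8,0,0,0,0],[0,-1.6,0,0,0,0],[0,-2.4,0,0,0,0],[0,-3.2,0,0,0,0],[0,-4,0,0,0,0]]'; python3 -m creep '[[0,-0.8,0,0,0,0],[0,-1.6,0,0,0,0],[0,-2.4,0,0,0,0],[0,-2.4,0,0,0,0]]'
python3 - <<'E'
from h import *
b=camera('scene')[190:360,190:390]
cv2.imwrite('pics/c4.png',cv2.resize(cv2.cvtColor(b,cv2.COLOR_RGB2BGR),(700,595),interpolation=cv2.INTER_CUBIC))
E
```

```text
time: 4.62
tool_pos: [526.0, -62.4, -2.2]
tool_rot: [[0.001, -1.0, -0.0], [0.0, -0.0, 1.0], [-1.0, -0.001, 0.0]]
ft_force: [-0.3, 0.4, 0.2]
gripper_width: 85.2
time: 4.95
tool_pos: [550.3, -62.5, -2.8]
tool_rot: [[0.001, -1.0, -0.0], [-0.0, -0.0, 1.0], [-1.0, -0.001, -0.0]]
ft_force: [0.2, -0.5, 0.8]
gripper_width: 85.5
```

View pics/c4.png

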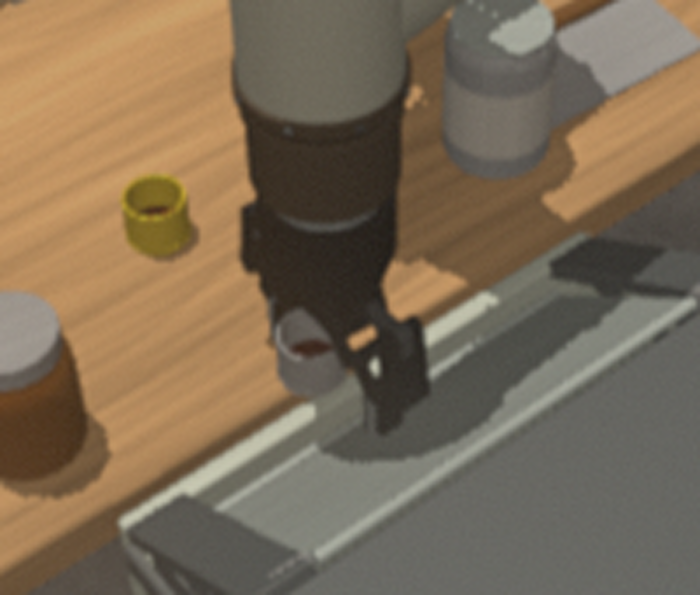

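The flap is visibly pushed in by the front finger (crop (385,400)), and the tin still stands on the bench at (310,350). Now I'll push on.

```bash
python3 -m creep '[[0,-0.6,0,0,0,0],[0,-1.2,0,0,0,0],[0,-1.8,0,0,0,0],[0,-2.4,0,0,0,0],[0,-3,0,0,0,0]]'; python3 -m creep '[[0,-0.4,0,0,0,0],[0,-0.8,0,0,0,0],[0,-1.2,0,0,0,0],[0,-1.2,0,0,0,0]]'
python3 - <<'E'
from h import *
b=camera('scene')[190:360,190:390]
cv2.imwrite('pics/c5.png',cv2.resize(cv2.cvtColor(b,cv2.COLOR_RGB2BGR),(700,595),interpolation=cv2.INTER_CUBIC))
for c in ('scene','top'):
  camera(c)
  for d in spotter.outline_of(c,'jam_tin'): print(c,d['confidence'],np.round(np.array(d['box'])*[640,480,640,480]))
E
```

```text
time: 5.42
tool_pos: [578.3, -62.5, -3.1]
tool_rot: [[-0.002, -1.0, 0.0], [-0.0, 0.0, 1.0], [-1.0, 0.002, -0.0]]
ft_force: [-3.5, 0.9, -0.2]
gripper_width: 85.5
time: 5.75
tool_pos: [591.0, -62.5, -3.0]
tool_rot: [[-0.0, -1.0, -0.0], [-0.0, -0.0, 1.0], [-1.0, 0.0, -0.0]]
ft_force: [-1.4, 0.1, -1.1]
gripper_width: 85.3
scene 0.78 [224. 241. 244. 263.]
scene 0.7 [262. 233. 273. 256.]
top 0.67 [462. 261. 487. 357.]
top 0.59 [356. 211. 368. 219.]
top 0.21 [322. 152. 420. 203.]
```

View pics/c5.png

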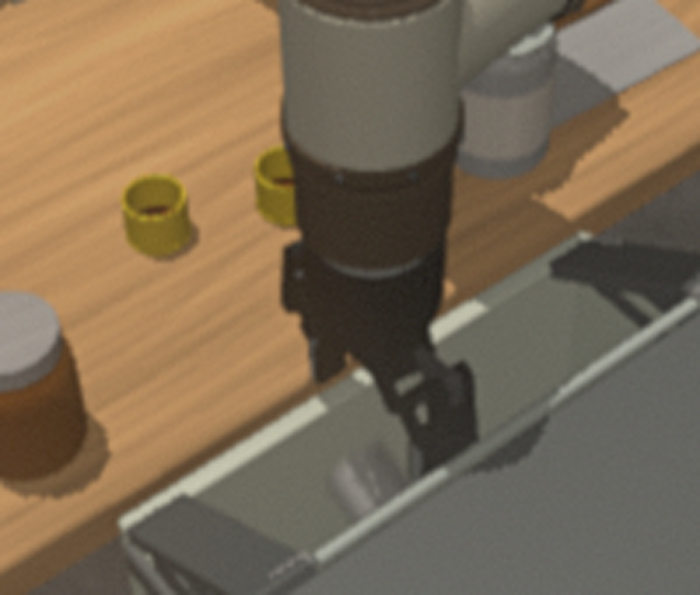

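The tin, at crop (370,480), has dropped into the bin while the finger holds the flap open. I'll wait a moment, then draw back slowly.

```bash
python3 -m creep '[[0,0,0,0,0,0],[0,0,0,0,0,0],[0,0,0,0,0,0],[0,0,0,0,0,0]]'>/dev/null; python3 - <<'E'
from h import *
b=camera('scene')[190:360,190:390]
cv2.imwrite('pics/c6.png',cv2.resize(cv2.cvtColor(b,cv2.COLOR_RGB2BGR),(700,595),interpolation=cv2.INTER_CUBIC))
E
python3 -m creep '[[0,1,0,0,0,0],[0,2,0,0,0,0],[0,3,0,0,0,0],[0,4,0,0,0,0],[0,5,0,0,0,0]]'>/dev/null; python3 -m creep '[[0,1,0,0,0,0],[0,2,0,0,0,0],[0,3,0,0,0,0],[0,4,0,0,0,0],[0,5.2,0,0,0,0]]'>/dev/null
python3 -m creep '[[0,0.5,0,0,0,0],[-2,0.5,0,0,0,0],[-5,0.5,0,0,0,0],[-9,0.5,0,0,0,0],[-13,0.5,0,0,0,0]]'
python3 -m creep '[[-4,0,0,0,0,0],[-8,0,0,0,0,0],[-12,3,0,0,0,0],[-14,6,0,0,0,0],[-14,9,0,0,0,0]]'
python3 -m creep '[[0,0,0,0,0,0],[0,0,0,0,0,0]]'
python3 - <<'E'
from h import *
cv2.imwrite('pics/c7.png',cv2.cvtColor(camera('scene'),cv2.COLOR_RGB2BGR))
E
```

```text
time: 7.63
tool_pos: [483.6, -62.5, 128.6]
tool_rot: [[-0.0, -1.0, -0.001], [-0.0, -0.001, 1.0], [-1.0, 0.0, -0.0]]
ft_force: [1.3, -0.0, 0.2]
gripper_width: 85.3
time: 8.05
tool_pos: [396.1, -62.3, 272.8]
tool_rot: [[0.013, -1.0, -0.001], [0.001, -0.001, 1.0], [-1.0, -0.013, 0.001]]
ft_force: [0.1, 0.6, 0.4]
gripper_width: 85.4
time: 8.22
tool_pos: [393.1, -62.4, 268.5]
tool_rot: [[0.004, -1.0, -0.001], [0.001, -0.001, 1.0], [-1.0, -0.004, 0.001]]
ft_force: [0.1, -0.3, -0.5]
gripper_width: 85.5
```

View pics/c6.png

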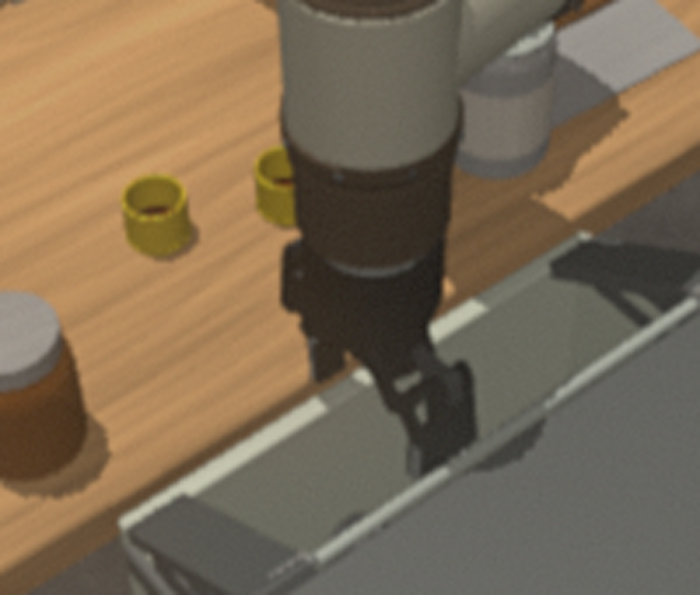

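View pics/c7.png

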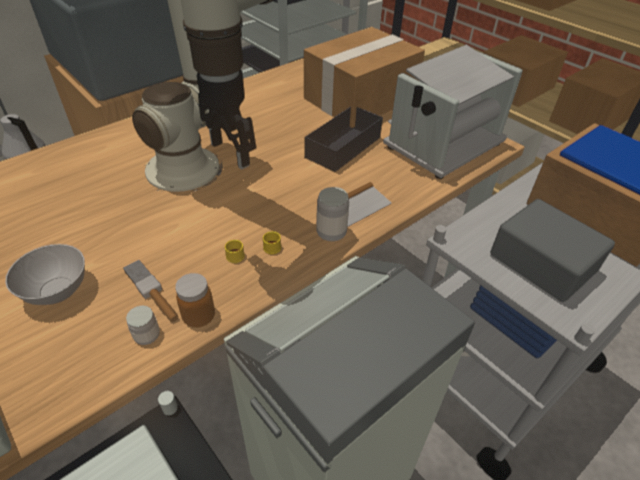

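In the first picture the tin has fallen out of sight onto the rubbish: only a shadow shows at crop (350,520). In the second the flap is shut (full picture ≈(314,307)), the bystanders look unmoved, the grey tin is gone from the bench and the arm is clear. I'll let it settle for a moment and hand in.

```bash
python3 -m creep '[[0,0,0,0,0,0],[0,0,0,0,0,0],[0,0,0,0,0,0],[0,0,0,0,0,0],[0,0,0,0,0,0]]'>/dev/null; python3 - <<'E'
from h import *
a=cv2.imread('pics/scene0.png').astype(int); b=cv2.cvtColor(camera('scene'),cv2.COLOR_RGB2BGR).astype(int)
D=abs(a-b).max(2)
print({k:round(float(D[v:v2,u:u2].mean()),1) for k,(u,v,u2,v2) in dict(flap=(246,267,388,351),tall=(316,187,348,241),yeast=(127,306,158,344),honey=(176,273,214,327),brush=(125,260,178,320),scraper=(348,183,392,222)).items()})
print(r.finish_job())
E
```

```text
{'flap': 13.7, 'tall': 18.5, 'yeast': 8.1, 'honey': 7.0, 'brush': 8.8, 'scraper': 8.5}
the job is handed in; nothing more can be done
None
```

I pushed the jam tin into the bin and handed the job in; no verdict was reported.

With the gripper straddling the tin along x, the front finger pushed the flap open and held it. The rear finger then slid the tin over the edge. Afterwards I drew back and lifted clear. The robot clock stood at about 8.7 s of the 40 s allowed.

**Last checks:**
- **Tin:** the pictures show it falling into the bin and then out of sight below. I could not see it at rest on the rubbish.
- **Flap:** it looks shut in the last picture I viewed. I judged its angle by eye and did not measure it.
- **Yeast tin, honey jar, brush and scraper:** they look unmoved, and the picture difference from the start was small (7–9 grey levels).
- **Tall tin and flap:** the differences were larger (18.5 and 13.7 grey levels). The tall tin is at the same pixels as at the start, so I put its difference down to the arm's shifted shadow. I did not check that cause for either one.
- **Force:** the wrist readings at the end of each move stayed under 4 N. With the flap only slightly open they were no larger than the sensor noise, so it was the picture that showed the finger holding the flap then.

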